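# Roll the adjuster wheel to set the box guide to its mark

## Task

On the box gauging jig, roll the ribbed adjuster wheel with a light fingertip, stroke by stroke, until the sliding side guide has closed the gap to the gauge mark: its index point must stand straight opposite the tip of the set pointer. Move the guide by the wheel alone: do not touch the guide, do not shift the set pointer, do not pinch the wheel, and leave the white gift box in the jig and the two tape rolls in front of it where they are. Take the finger off the wheel when the guide is set.

Things in the scene. Friction and masses are not known exactly. Their poses are not given: they have to be found in the camera images.
- gauging_jig: Fixed aluminium jig, base 200 x 320 mm, 12 mm thick. Origin: centre of its underside, on the table. Its x points away from the robot at yaw 0, its y to the left. Fixed fence (60 mm high) at its left end, y = 135 to 147 mm; adjuster wheel at the right front; the white scale strip with the two points lies along the front, left of the wheel.
- wheel_crest (a point): Topmost point of the wheel at rest, 92 mm above the table, at jig x = -65, y = -105 mm, fixed to the jig. The wheel (and the guide with it) is sprung: it yields downwards from about 2 N, then 1.5 N per mm, stop at 6 mm. Pressing the crest 3 to 4 mm down grips well; about 1 N along the rim turns it. A flat fingertip drives it over a level stroke of about 30 mm, then lift, set back.
- adjuster_wheel: Black wheel, 72 mm in diameter over 30 round ribs, 20 mm wide, 10 mm proud of two grey cheeks (36 mm over both). Origin: on its axle, 36 mm below the crest. The axle lies along jig x. Drawing its top to the jig's left (+y) moves the guide left and closes the gap; drawing it right opens it. 1 rad (36 mm of rim) moves the guide 14 mm. It stays where it is left.
- side_guide: Steel sliding guide: upright plate 125 mm long in jig x, 8 mm thick, top 62 mm above the table, with a toothed bar (top 79 mm above the table, 20 to 30 mm behind the wheel's middle) running right past the wheel. Slides along jig y. Origin: in the plane of its inner (left) face, at table height, on jig x = 0. At the start the gap to the fixed fence is 145 mm.
- guide_point (a point): Tip of the side guide's flat index point over the scale strip, in the plane of the guide's inner face, 22 mm above the table; it points toward the robot (-x of the jig).
- pointer_point (a point): Tip of the dark set pointer, the gauge mark, on the rail at the jig's front (block 22 x 14 mm, small steel screw on top). It points away from the robot (+x of the jig) and ends 5 mm in front of the index point's line. At the start it stands 22 to 50 mm left of the index point. The guide is set when guide_point and pointer_point have the same jig y.
- gift_box: White closed gift box, 81 x 120 x 42 mm, loose, standing in the jig by the fixed fence, its underside 16 mm above the table. Origin: centre of its underside. Bystander. The guide ends at least 10 mm short of it.
- tape_roll: Beige tape roll, 96 mm across, 45 mm high, loose, in front of the jig. Origin: centre of its underside. Bystander.
- thin_roll: Thin narrow tape roll, 60 mm across, 15 mm high, loose, in front of the jig. Origin: centre of its underside. Bystander.

How it is judged:
At the end, for the whole second after the job is handed in: The guide's index point stands within 3 mm of the set pointer's tip along the jig's y, and the guide is at rest (y of guide_point in the frame of pointer_point between -0.003 and 0.003 m and linear speed of side_guide below 0.01 m/s); the robot touches nothing.
It fails at once if the side guide was touched by the robot (contact force between any of the fingers, the arm and side_guide above 0.5 N).
It fails at once if the set pointer was moved (distance of pointer_point from where it was at the start of the episode above 0.003 m).
It fails at once if the wheel was pinched or pressed harder than 25 N (contact force between the fingers and adjuster_wheel above 25 N).
It fails at once if the gift box in the jig was shifted or lifted more than 8 mm (distance of gift_box from where it was at the start of the episode above 0.008 m).
It fails at once if a tape roll was shifted or lifted more than 15 mm (distance of any of tape_roll, thin_roll from where it was at the start of the episode above 0.015 m).
It also fails if it takes over 48 s, if anything falls off the work surface, if the arm or the gripper's body presses on something with over 40 N, if the wrist force passes 120 N, or if a joint passes its speed limit or range.

## Robot

A 6-joint arm with a two-finger parallel gripper is mounted at the origin on a cart in front of the work surface, level with it; the furniture and walls round the work are solid. World frame = base frame: x ahead of the robot, y to its left, z up, the work surface at z = 0. Lengths are in m, angles in rad, forces in N, time in s.
With the tool pointing down it reaches from about 0.35 to 0.8 m from the base axis. Payload 7.3 kg.
Tool frame: the origin (TCP) lies on the front face of the gripper's body, between the roots of the fingers; the fingertips stand 73 mm ahead of it and the grasp point (between the pads) lies 54 mm ahead of it; z points along the fingers, y is the direction in which the jaws open and shut (so a half turn about z gives the same grasp; the last joint's range is limited). The gripper opens to 85 mm and grips with 20 to 120 N. Pads are 22 mm wide; open, the fingers measure 114 mm over their backs; the gripper's body (76 mm by 85 mm) begins 54 mm behind the grasp point. The pads swing forward as they close: fully open they stand 13 mm farther back than shut.
Start: joints at [1.194, 0.342, 1.524, -0, 1.275, -0.146], TCP at [0.12, 0.511, 0.304] pointing down, gripper open.
Joint ranges: [-2.53, 2.53], [-0.77, 2.02], [0.04, 2.7], [-1, 4.14], [0.28, 2.66], [-3.11, 3.11]. Speed limits (rad/s): [2.57, 2.57, 3.14, 3.14, 3.14, 3.14].

## Interface

Orientations are given as a unit quaternion [w, x, y, z].
In Python, from plant import robot gives the robot as it stands. The module is installed in compiled form; this text tells all that it offers.
- The arm moves only by the tool drive_tool, never from a script. Its argument "targets" is a list that holds one entry, the list of rows, each a list of 7 numbers: the closure in counts, from 0 (fully open) to 255 (shut), then the shift along the tool's x, y, z in m, then the turn, a rotation vector about the tool's x, y, z in degrees. A call has 1 to 10 rows; each row shifts and turns the pose as measured when the row begins, along the tool's axes as they then stand; what a row does not reach is not made up. A row lasts 1/10 s, in which the tool goes at most 50 mm and 8.59 degrees, less where a joint would pass 70% of its speed; a pose out of reach is approached as far as the arm can. A call is refused whole if a number of a shift passes 0.05 or a number of a turn 8.59, either way. A call with a gripper value outside its range is refused whole. The fingers move at their own pace and stop on an object; the grip force is fixed at half the most. Time passes only in rows, so rows that do not move let the fingers close. It gives the time, the measured TCP pose, the force and the opening at its end, in the units of the state.
- robot.observe(): the state, without advancing time (a new reading comes with each control period).
- robot.get_image(name): name is "side" or "top" or "wrist"; returns the picture (384x512x3 uint8, red, green, blue); there is no depth.
- robot.get_calibration(name): a dict with "fx", "fy", "cx", "cy" (pixels), "k1" (the pictures are not rectified: a ray, as slopes to the right and down, at radius r is drawn at 1 + k1 r^2 times it, then the intrinsics apply), "view" (4x4, takes a point from world to camera coordinates). Camera axes: x right, y down, z forward; pixel columns grow to the right and rows downward; lengths in m; the calibration is good to about 2 mm. A picture is of the moment at which its call begins: read the wrist's pose just before it. get_calibration takes no time and is no camera call; for the wrist camera it gives the pose at the moment of the call.
- robot.hand_in(): hands the job in, once; it reports no verdict.
The state is a dict: "time_s": time; "q": joint angles; "joint_vel": joint speeds; "joint_efforts": joint torques, N m; "ee_pos": TCP position; "ee_rot": TCP orientation; "wrist_force": force on the tool from outside, world axes, zero at the start; "wrist_torque": the same for the moment, N m; "gripper_width": finger opening in m.
Only numpy, scipy, OpenCV 4.12 (cv2) and the standard library are available. Lean on these libraries where they do the work, as an engineer would, in place of code of your own. Each camera call takes 0.05 s, during which the arm holds its last target.

## Working session

There is one attempt and no reset: what is moved stays moved. The work goes in short steps, Python scripts to look and compute and a tool call to move; the robot and the scene stay as the last step left them, time stands still between calls to the robot, and variables do not carry over. Pictures are saved under pics/ and viewed, and the job is handed in when it is done.

Besides the shell and the picture viewer there is one more tool, called as name(argument=value, ...) on one line, values as JSON. drive_tool: Moves the arm, as the interface text tells. Its arguments: {"type":"object","properties":{"targets":{"type":"array"}},"required":["targets"]}

```bash
mkdir -p pics; python3 - <<'E'
from plant import robot
import cv2,numpy as np
s=robot.observe(); print({k:np.round(v,3) for k,v in s.items()})
for n in ("side","top"):
    im=robot.get_image(n); cv2.imwrite(f"pics/{n}0.png",im[:,:,::-1])
    c=robot.get_calibration(n); print(n,{k:np.round(v,4).tolist() for k,v in c.items()})
print(robot.observe()['time_s'])
E
```

```text
{'time_s': np.float64(0.0), 'q': array([ 1.194,  0.343,  1.525, -0.   ,  1.275, -0.146]), 'joint_vel': array([ 0.001, -0.   , -0.   , -0.   , -0.   ,  0.001]), 'joint_efforts': array([-0.0000e+00, -4.3367e+01, -2.4601e+01, -0.0000e+00,  8.0000e-03,
        0.0000e+00]), 'ee_pos': array([0.12 , 0.511, 0.303]), 'ee_rot': array([-0.   ,  0.115,  0.993, -0.001]), 'wrist_force': array([ 0.173, -0.873, -0.408]), 'wrist_torque': array([ 0.034,  0.075, -0.019]), 'gripper_width': np.float64(0.085)}
side {'fx': 451.8531, 'fy': 451.8531, 'cx': 258.9038, 'cy': 190.4273, 'k1': -0.103, 'view': [[-0.9068, -0.4208, -0.0233, 0.5919], [-0.1873, 0.4519, -0.8722, 0.0574], [0.3776, -0.7866, -0.4886, 0.9101], [0.0, 0.0, 0.0, 1.0]]}
top {'fx': 412.9088, 'fy': 412.9088, 'cx': 259.466, 'cy': 188.7834, 'k1': -0.0508, 'view': [[0.0272, -0.9996, 0.0113, 0.2604], [-0.9988, -0.0277, -0.0413, 0.5224], [0.0416, -0.0101, -0.9991, 0.9205], [0.0, 0.0, 0.0, 1.0]]}
0.1
```

View pics/top0.png

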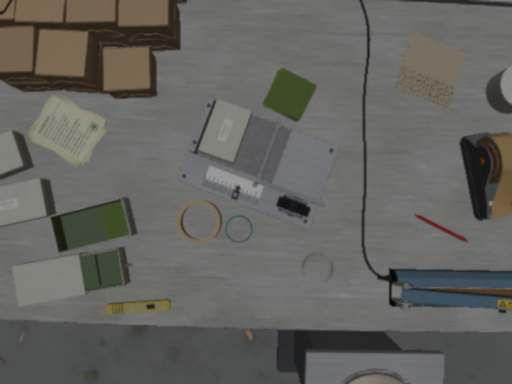

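View pics/side0.png

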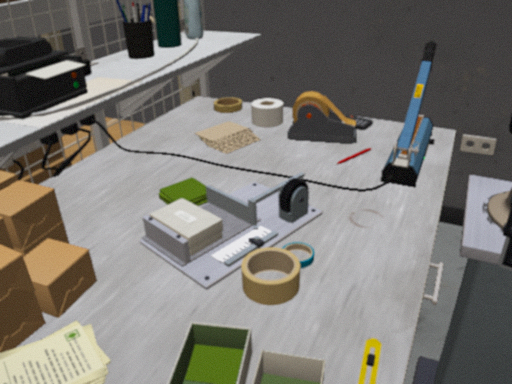

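The top view shows the jig at about px (190-335, 95-225), turned clockwise, with the wheel near (293,206) and the scale and pointer near (235,187). The side view shows the wheel at (293,198). I'll enlarge both.

```bash
python3 - <<'E'
import cv2
a=cv2.imread('pics/top0.png')[90:235,170:350]; cv2.imwrite('pics/topz.png',cv2.resize(a,None,fx=4.4,fy=4,interpolation=cv2.INTER_CUBIC) if 0 else cv2.resize(a,None,fx=4,fy=4,interpolation=cv2.INTER_CUBIC))
a=cv2.imread('pics/side0.png')[170:290,135:330]; cv2.imwrite('pics/sidez.png',cv2.resize(a,None,fx=4,fy=4,interpolation=cv2.INTER_CUBIC))
E
```

```text
(no output)
```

View pics/topz.png

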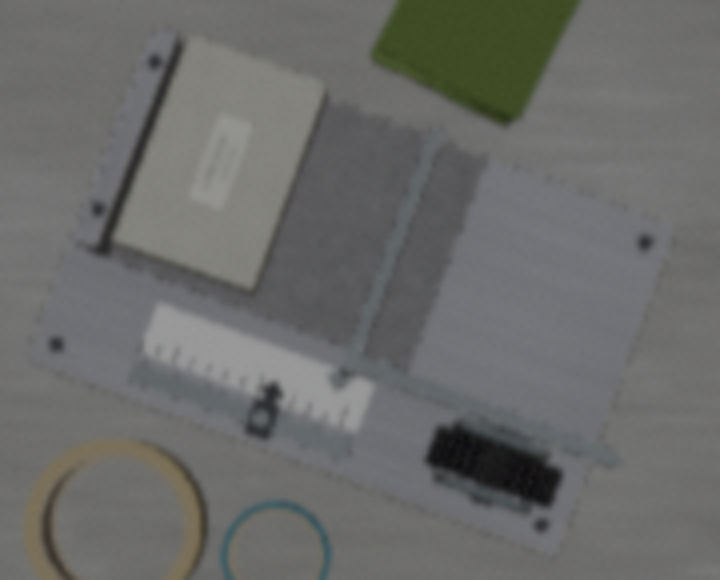

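View pics/sidez.png

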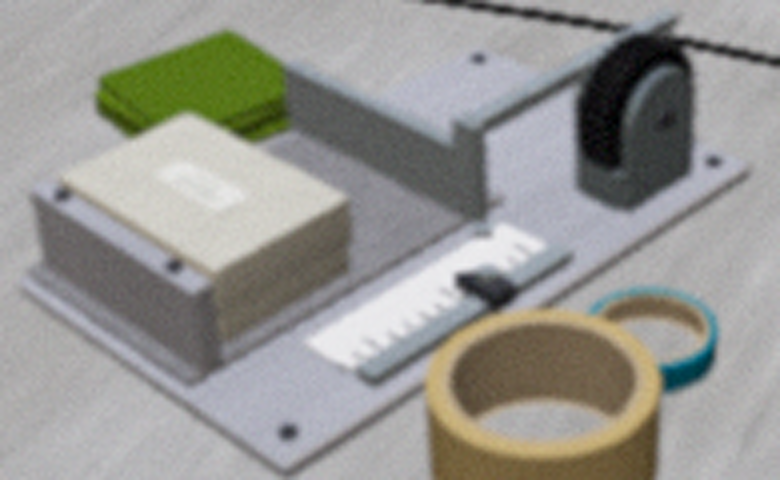

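```bash
cat > h.py <<'E'
import numpy as np,cv2
from plant import robot
def cast(n,px,z,c=None):
    c=c or robot.get_calibration(n)
    K=np.array([[c['fx'],0,c['cx']],[0,c['fy'],c['cy']],[0,0,1]])
    V=np.array(c['view']);R=V[:3,:3];o=-R.T@V[:3,3]
    u=cv2.undistortPoints(np.array(px,float).reshape(-1,1,2),K,np.array([c['k1'],0,0,0,0.]))[:,0]
    d=np.c_[u,np.ones(len(u))]@R
    return o+d*((z-o[2])/d[:,2])[:,None]
def jig(P,o,yaw):
    c,s=np.cos(yaw),np.sin(yaw)
    return (P[:,:2]-o)@np.array([[c,-s],[s,c]])
E
python3 - <<'E'
from h import *
cs=cast('top',[(170+a/4-.4,90+b/4-.4) for a,b in [(30,365),(555,553),(672,225)]],.012)
print(cs, np.linalg.norm(cs[0]-cs[1]),np.linalg.norm(cs[2]-cs[1]))
v=cs[0]-cs[1]; yaw1=np.arctan2(-v[0],v[1]); w=cs[2]-cs[1]; yaw2=np.arctan2(w[1],w[0]); print(yaw1,yaw2)
yaw=(yaw1*.7+yaw2*.3)
o=((cs[0]+cs[2])/2)[:2]; print('o',o)
R=np.array([[np.cos(yaw),-np.sin(yaw)],[np.sin(yaw),np.cos(yaw)]])
print('crest',o+R@[-.065,-.105])
im=cv2.imread('pics/top0.png'); m=(im.max(2)<45).astype(np.uint8); m[:, :270]=0;m[:,315:]=0;m[:195]=0;m[225:]=0
n,l,st,ce=cv2.connectedComponentsWithStats(m); i=1+st[1:,4].argmax(); print(st[i],ce[i])
ys,xs=np.where(l==i); print(cv2.minAreaRect(np.c_[xs,ys].astype(np.float32)))
for z in (.092,.08): print(z,cast('top',[ce[i]],z))
P=cast('top',[(170+a/4-.4,90+b/4-.4) for a,b in [(335,384),(272,385)]],.022); print(P,jig(P,o,yaw))
rolls=cast('top',[(170+115/4,90+525/4),(170+276/4,90+553/4)],.03);print(rolls)
E
```

```text
[[0.527634   0.46020405 0.012     ]
 [0.4303197  0.16275758 0.012     ]
 [0.61713481 0.10042228 0.012     ]] 0.31296081876312537 0.19694053622778654
-0.3161895129456113 -0.32205693710098127
o [0.5723844  0.28031316]
crest [0.47781724 0.20089622]
[277 197  33  19 325] [293.14153846 205.70769231]
((293.2408752441406, 205.58758544921875), (31.952974319458008, 10.508598327636719), 19.98310661315918)
0.092 [[0.47877992 0.20554696 0.092     ]]
0.08 [[0.47881454 0.20443293 0.08      ]]
[[0.52120786 0.28859746 0.022     ]
 [0.51968166 0.32354497 0.022     ]] [[-0.05120133 -0.00812972]
 [-0.06357631  0.02458904]]
[[0.43921594 0.40613867 0.03      ]
 [0.42633241 0.3174165  0.03      ]]
```

The crest is at about (0.478, 0.203) and the jig yaw is about -0.318 rad. The gap is about 33 mm, so roughly 84 mm of rim. First I shut the fingers, turn +5° about tool z and travel over.

drive_tool(targets=[[[255,0,0,0,0,0,5],[255,-0.04,-0.018,0,0,0,0],[255,-0.04,-0.018,0,0,0,0],[255,-0.04,-0.018,0,0,0,0],[255,-0.04,-0.018,0,0,0,0],[255,-0.04,-0.018,0,0,0,0],[255,-0.04,-0.018,0,0,0,0],[255,-0.04,-0.018,0,0,0,0],[255,-0.04,-0.018,0,0,0,0],[255,0,0,0,0,0,0]]])

```text
time_s: 1.1
ee_pos: [0.3858, 0.2645, 0.2997]
ee_rot: [-0.002, 0.158, 0.987, -0.003]
wrist_force: [-0.3, 0.0, 0.1]
gripper_width: -0.0003
```

```bash
cat >> h.py <<'E'
from scipy.spatial.transform import Rotation as Ro
YAW=-0.318; CR=np.array([.478,.203])
def where():
    s=robot.observe();q=s['ee_rot'];R=Ro.from_quat([q[1],q[2],q[3],q[0]])
    p=np.array(s['ee_pos']);d=jig(p[None],CR,YAW)[0]
    y=R.as_matrix()
    T=np.column_stack([[-np.cos(YAW),-np.sin(YAW),0],[-np.sin(YAW),np.cos(YAW),0],[0,0,-1]])
    print('t',s['time_s'],'rel crest jig mm',np.round(d*1e3,1),'tip z',round((p[2]-.073)*1e3,1),'turn needed deg (tool)',np.round((R.inv()*Ro.from_matrix(T)).as_rotvec(degrees=True),2),'F',np.round(s['wrist_force'],2))
    return s,R
E
python3 -c "
from h import *
s,R=where()
t=np.array([*(CR+[-.0047,-.0143]),.195])
print(R.inv().apply(t-s['ee_pos']))"
```

```text
t 1.1 rel crest jig mm [-106.8   29.5] tip z 226.7 turn needed deg (tool) [-0.38 -0.12  0.08] F [-0.33  0.05  0.07]
[-0.10695572 -0.04406242  0.10480381]
```

drive_tool(targets=[[[255,-0.027,-0.011,0.02,-0.4,0,0],[255,-0.027,-0.011,0.02,0,0,0],[255,-0.027,-0.011,0.02,0,0,0],[255,-0.026,-0.011,0.02,0,0,0],[255,0,0,0,0,0,0]]])

```text
time_s: 1.6
ee_pos: [0.4755, 0.1877, 0.2164]
ee_rot: [-0.002, 0.158, 0.987, 0.001]
wrist_force: [0.2, 0.4, 1.2]
gripper_width: 0.0001
```

```bash
python3 - <<'E'
from h import *
s,R=where()
for n in ("side","top","wrist"):
    cv2.imwrite(f"pics/{n}1.png",robot.get_image(n)[:,:,::-1])
a=cv2.imread('pics/side1.png')[90:290,135:335]; b=cv2.imread('pics/top1.png')[90:290,170:370]
cv2.imwrite('pics/z1.png',np.hstack([cv2.resize(a,None,fx=2,fy=2,interpolation=2),cv2.resize(b,None,fx=2,fy=2,interpolation=2)]))
E
```

```text
t 1.6 rel crest jig mm [  2.4 -15.3] tip z 143.4 turn needed deg (tool) [ 0.14 -0.21  0.02] F [0.2  0.39 1.16]
```

View pics/z1.png

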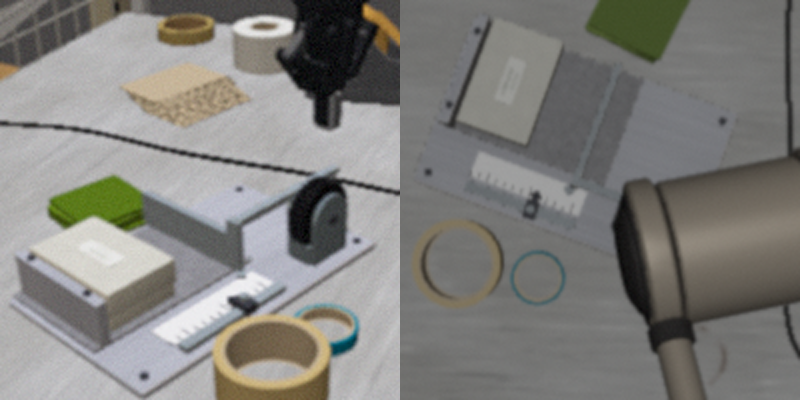

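View pics/wrist1.png

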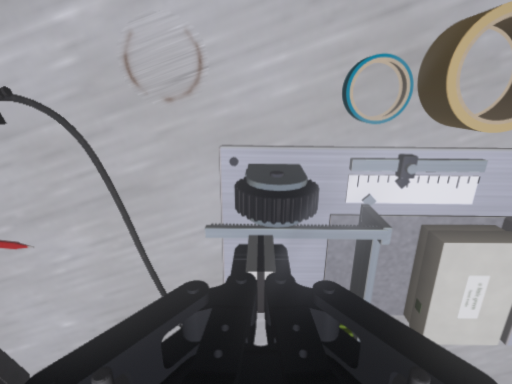

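The wrist view shows the wheel at about (277,200), the guide index tip at (369,200) and the set pointer tip at (403,184). I can measure with this camera at each step.

```bash
python3 - <<'E'
from h import *
c=robot.get_calibration('wrist')
def J(px,z): 
    P=cast('wrist',px,z,c); return P.round(4).tolist(), (jig(P,CR,YAW)*1e3).round(1).tolist()
print('front right corner, expect -35,-55',J([(220,147)],.012))
print('front edge pts',J([(220,147),(500,148)],.012))
print('wheel extreme L/R, z=.056, expect ±36',J([(236,200),(318,200)],.056))
print('guide,pointer',J([(369,200),(403,184)],.022))
P=np.array([[*robot.observe()['ee_pos']]]);P[0,2]-=.073
for n in('side','wrist'):
  c2=robot.get_calibration(n);V=np.array(c2['view']);q=V[:3,:3]@P[0]+V[:3,3];print(n,c2['fx']*q[0]/q[2]+c2['cx'],c2['fy']*q[1]/q[2]+c2['cy'],c2['k1'])
a=cv2.imread('pics/wrist1.png')[130:270,210:420];cv2.imwrite('pics/w1z.png',cv2.resize(a,None,fx=3.8,fy=3.8,interpolation=2))
E
```

```text
front right corner, expect -35,-55 ([[0.4289, 0.1633, 0.012]], [[-34.2, -53.0]])
front edge pts ([[0.4289, 0.1633, 0.012], [0.5145, 0.4209, 0.012]], [[-34.2, -53.0], [-33.4, 218.4]])
wheel extreme L/R, z=.056, expect ±36 ([[0.4711, 0.1683, 0.056], [0.4934, 0.2363, 0.056]], [[4.3, -35.1], [4.2, 36.4]])
guide,pointer ([[0.5237, 0.2879, 0.022], [0.5175, 0.3226, 0.022]], [[16.9, 94.9], [0.1, 126.0]])
side 299.65625921536855 152.34810633827482 -0.10304291694863986
wrist 261.8220212222829 250.0001299619636 0.016755020771952737
```

View pics/w1z.png

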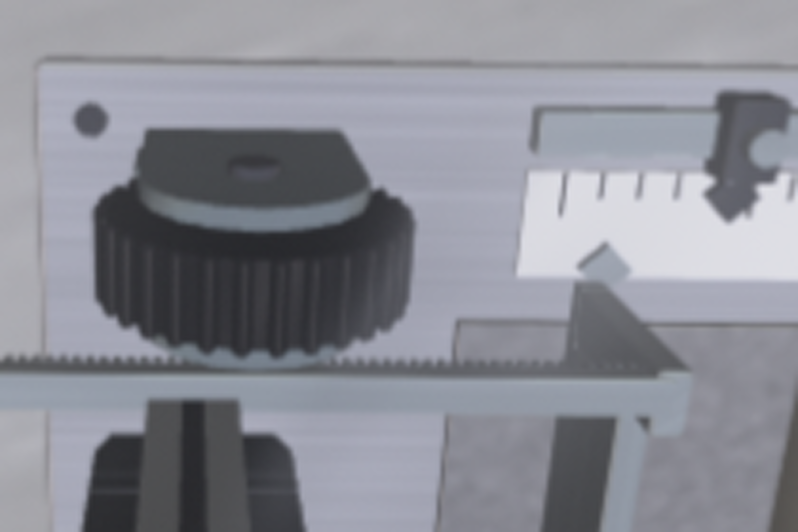

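drive_tool(targets=[[[255,0.002,0.002,0.02,0,0,0],[255,0,0,0.02,0,0,0],[255,0,0,0.008,0,0,0],[255,0,0,0,0,0,0]]])

```text
time_s: 2.15
ee_pos: [0.4717, 0.1973, 0.1744]
ee_rot: [0.003, 0.154, 0.988, 0.004]
wrist_force: [-0.6, 0.7, -0.1]
gripper_width: 0.0003
```

```bash
python3 -c "
from h import *
where()"
```

```text
t 2.15 rel crest jig mm [-4.1 -7.4] tip z 101.4 turn needed deg (tool) [0.55 0.27 0.47] F [-0.64  0.73 -0.09]
```

drive_tool(targets=[[[255,-0.004,-0.006,0.004,0.5,0.3,0.5],[255,0,0,0,0,0,0]]])

```text
time_s: 2.35
ee_pos: [0.474, 0.1909, 0.172]
ee_rot: [0.001, 0.158, 0.987, 0.001]
wrist_force: [0.1, 0.1, -0.6]
gripper_width: 0.0001
```

```bash
python3 -c "
from h import *
where()"
```

```text
t 2.35 rel crest jig mm [ -0.1 -12.7] tip z 99.0 turn needed deg (tool) [0.09 0.08 0.04] F [ 0.1   0.11 -0.62]
```

drive_tool(targets=[[[255,0,0,0.004,0,0,0],[255,0,0,0.003,0,0,0],[255,0,0,0.002,0,0,0]]])

```text
time_s: 2.65
ee_pos: [0.4749, 0.1909, 0.164]
ee_rot: [0.002, 0.158, 0.987, 0.001]
wrist_force: [0.3, 0.9, 0.3]
gripper_width: 0.0
```

```bash
python3 -c "
from h import *
where()"
```

```text
t 2.65 rel crest jig mm [  0.9 -12.5] tip z 91.0 turn needed deg (tool) [ 0.19  0.24 -0.  ] F [0.32 0.94 0.28]
```

drive_tool(targets=[[[255,0,0,0.0015,0,0,0],[255,0,0,0.0015,0,0,0]]])

```text
time_s: 2.85
ee_pos: [0.475, 0.1909, 0.1611]
ee_rot: [0.002, 0.158, 0.987, 0.001]
wrist_force: [-2.1, -1.0, 4.6]
gripper_width: 0.0
```

```bash
python3 -c "
from h import *
where()"
```

```text
t 2.85 rel crest jig mm [  1.  -12.5] tip z 88.1 turn needed deg (tool) [ 0.2   0.25 -0.01] F [-2.1  -1.01  4.62]
```

Contact is made at about 4.6 N. First half of a stroke:

drive_tool(targets=[[[255,0,0.004,0.0005,0,0,0],[255,0,0.004,0.0,0,0,0],[255,0,0.004,0,0,0,0]]])

```text
time_s: 3.15
ee_pos: [0.4789, 0.2021, 0.1617]
ee_rot: [0.003, 0.159, 0.987, 0.001]
wrist_force: [-1.2, -0.5, 6.3]
gripper_width: 0.0001
```

```bash
python3 -c "
from h import *
where()"
```

```text
t 3.15 rel crest jig mm [ 1.1 -0.6] tip z 88.7 turn needed deg (tool) [ 0.16  0.27 -0.05] F [-1.2  -0.48  6.31]
```

drive_tool(targets=[[[255,0,0.004,0.0004,0,0,0],[255,0,0.004,0.0002,0,0,0],[255,0,0.004,0.0002,0,0,0],[255,0,0,0,0,0,0]]])

```text
time_s: 3.55
ee_pos: [0.4833, 0.2151, 0.1626]
ee_rot: [0.003, 0.159, 0.987, 0.002]
wrist_force: [-1.4, 1.3, 3.8]
gripper_width: 0.0001
```

```bash
python3 - <<'E'
from h import *
where()
c=robot.get_calibration('wrist')
im=robot.get_image('wrist');cv2.imwrite('pics/wrist2.png',im[:,:,::-1])
E
```

```text
t 3.55 rel crest jig mm [ 1.2 13.1] tip z 89.6 turn needed deg (tool) [ 0.25  0.36 -0.03] F [-1.4   1.31  3.84]
```

View pics/wrist2.png

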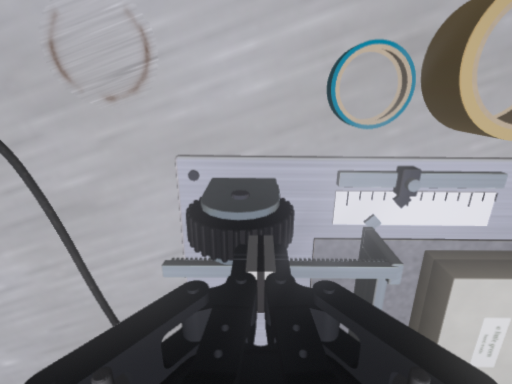

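```bash
python3 - <<'E'
from h import *
P=cast('wrist',[(373.5,214.5),(402,207)],.022); print((jig(P,CR,YAW)*1e3).round(1))
P=cast('wrist',[(373.5,214.5),(402,207)],.022); 
im=cv2.imread('pics/wrist2.png')[150:250,320:420];cv2.imwrite('pics/w2z.png',cv2.resize(im,None,fx=5,fy=5,interpolation=2))
im=cv2.imread('pics/wrist2.png')[150:290,150:320];cv2.imwrite('pics/w2y.png',cv2.resize(im,None,fx=4,fy=4,interpolation=2))
E
```

```text
[[  9.9 103. ]
 [  3.4 124.7]]
```

View pics/w2z.png

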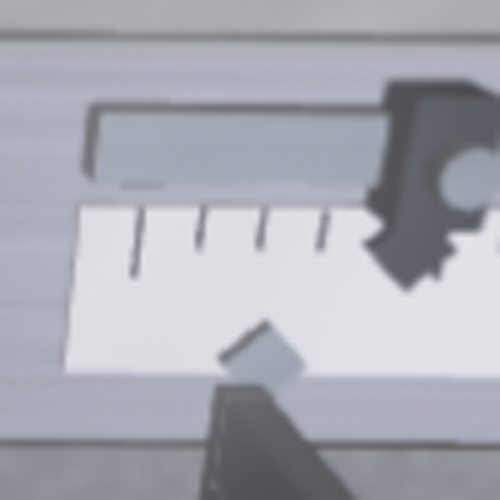

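View pics/w2y.png

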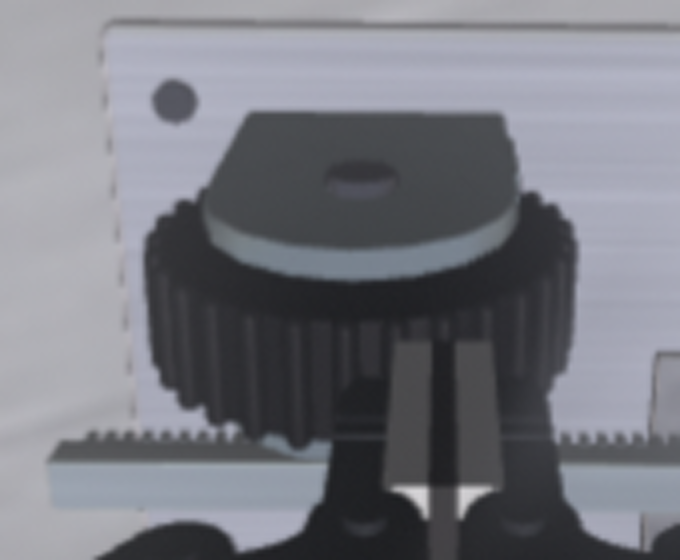

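The stroke moved the guide about 9 mm, leaving about 21 mm. Lift, set back, and do the second stroke.

drive_tool(targets=[[[255,0,0,-0.012,0,0,0],[255,0,-0.009,0,0,0,0],[255,0,-0.009,0,0,0,0],[255,0.001,-0.009,0,0,0,0],[255,0,0,0,0.2,0.3,0]]])

```text
time_s: 4.1
ee_pos: [0.4723, 0.1865, 0.1747]
ee_rot: [-0.0, 0.159, 0.987, -0.0]
wrist_force: [-0.2, 0.4, -0.4]
gripper_width: 0.0001
```

```bash
python3 -c "
from h import *
where()"
```

```text
t 4.1 rel crest jig mm [ -0.3 -17.5] tip z 101.7 turn needed deg (tool) [-0.05 -0.01 -0.04] F [-0.22  0.44 -0.36]
```

drive_tool(targets=[[[255,0,0.003,0.006,0,0,0],[255,0,0,0.004,0,0,0],[255,0,0,0.003,0,0,0],[255,0,0,0.001,0,0,0]]])

```text
time_s: 4.5
ee_pos: [0.4738, 0.1891, 0.1599]
ee_rot: [0.0, 0.159, 0.987, -0.0]
wrist_force: [-1.6, -2.1, 6.9]
gripper_width: -0.0001
```

```bash
python3 -c "
from h import *
where()"
```

```text
t 4.5 rel crest jig mm [  0.3 -14.6] tip z 86.9 turn needed deg (tool) [-0.05  0.03 -0.1 ] F [-1.65 -2.05  6.86]
```

drive_tool(targets=[[[255,0,0.004,0,0,0,0],[255,0,0.004,0,0,0,0],[255,0,0.004,0,0,0,0],[255,0,0.004,0.0004,0,0,0],[255,0,0.004,0.0004,0,0,0],[255,0,0.004,0.0004,0,0,0],[255,0,0.003,0.0002,0,0,0],[255,0,0,0,0,0,0]]])

```text
time_s: 5.3
ee_pos: [0.4834, 0.2177, 0.1609]
ee_rot: [0.002, 0.158, 0.987, 0.0]
wrist_force: [0.1, -0.1, 2.8]
gripper_width: 0.0
```

```bash
python3 - <<'E'
from h import *
where()
c=robot.get_calibration('wrist')
im=robot.get_image('wrist');cv2.imwrite('pics/wrist3.png',im[:,:,::-1])
im=im[150:250,320:420,::-1];cv2.imwrite('pics/w3z.png',cv2.resize(im,None,fx=5,fy=5,interpolation=2))
E
```

```text
t 5.3 rel crest jig mm [ 0.6 15.6] tip z 87.9 turn needed deg (tool) [0.08 0.2  0.06] F [ 0.06 -0.09  2.83]
```

View pics/w3z.png

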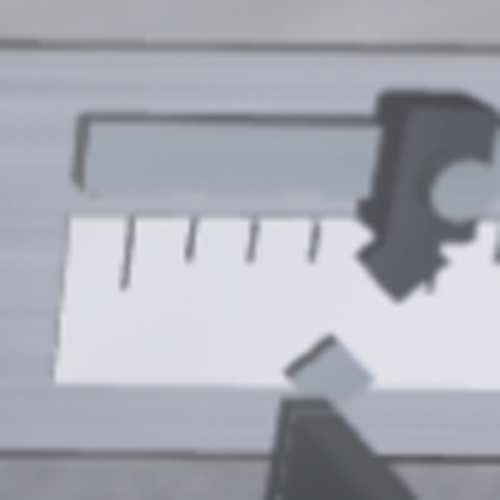

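```bash
python3 - <<'E'
from h import *
P=cast('wrist',[(386.1,216.9),(399.6,210.2)],.022); print((jig(P,CR,YAW)*1e3).round(1))
E
```

```text
[[  9.9 114.4]
 [  4.1 124.2]]
```

drive_tool(targets=[[[255,0,0,-0.012,0,0,0],[255,0,-0.009,0,0,0,0],[255,0,-0.009,0,0,0,0],[255,0,-0.007,0,0,0,0],[255,0,0,0,0.1,0.2,0]]])

```text
time_s: 5.85
ee_pos: [0.4738, 0.1907, 0.1728]
ee_rot: [-0.001, 0.158, 0.987, -0.001]
wrist_force: [0.7, 0.2, 0.6]
gripper_width: -0.0001
```

```bash
python3 -c "
from h import *
where()"
```

```text
t 5.85 rel crest jig mm [ -0.1 -13. ] tip z 99.8 turn needed deg (tool) [-0.16 -0.14  0.05] F [0.73 0.24 0.57]
```

drive_tool(targets=[[[255,0,0,0.006,0,0,0],[255,0,0,0.004,0,0,0],[255,0,0,0.002,0,0,0],[255,0,0,0,0,0,0]]])

```text
time_s: 6.25
ee_pos: [0.4741, 0.1902, 0.1603]
ee_rot: [-0.001, 0.158, 0.987, -0.001]
wrist_force: [-2.2, -1.3, 8.0]
gripper_width: 0.0001
```

```bash
python3 -c "
from h import *
where()"
```

```text
t 6.25 rel crest jig mm [  0.3 -13.3] tip z 87.3 turn needed deg (tool) [-0.14 -0.11 -0.01] F [-2.24 -1.26  8.03]
```

drive_tool(targets=[[[255,0,0.004,0,0,0,0],[255,0,0.004,0,0,0,0],[255,0,0.004,0,0,0,0],[255,0,0.004,0.0004,0,0,0],[255,0,0.004,0.0004,0,0,0],[255,0,0,0,0,0,0]]])

```text
time_s: 6.85
ee_pos: [0.4812, 0.2113, 0.1614]
ee_rot: [-0.0, 0.158, 0.988, -0.001]
wrist_force: [-1.0, 1.1, 6.2]
gripper_width: -0.0
```

```bash
python3 - <<'E'
from h import *
where()
c=robot.get_calibration('wrist')
im=robot.get_image('wrist');cv2.imwrite('pics/wrist4.png',im[:,:,::-1])
im=im[150:250,340:440,::-1];cv2.imwrite('pics/w4z.png',cv2.resize(im,None,fx=5,fy=5,interpolation=2))
E
```

```text
t 6.85 rel crest jig mm [0.5 8.9] tip z 88.4 turn needed deg (tool) [-0.06  0.01  0.09] F [-1.05  1.06  6.23]
```

View pics/w4z.png

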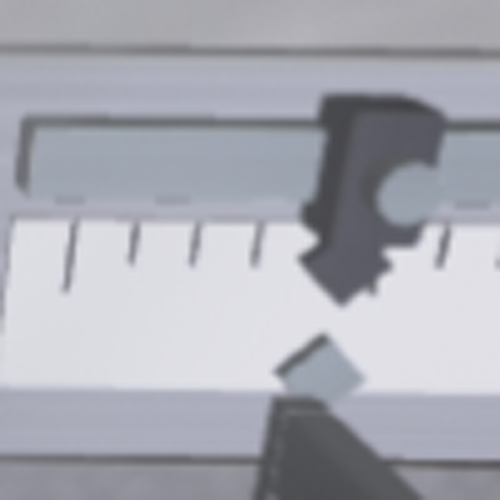

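```bash
python3 - <<'E'
from h import *
P=cast('wrist',[(404.6,217),(408.4,210.8)],.022); print((jig(P,CR,YAW)*1e3).round(1))
E
```

```text
[[  9.4 122.2]
 [  4.  124.3]]
```

2.1 mm is left, which is about 5 mm of rim.

drive_tool(targets=[[[255,0,0.003,0.0003,0,0,0],[255,0,0.002,0.0003,0,0,0],[255,0,0,0,0,0,0],[255,0,0,-0.01,0,0,0],[255,0,0,-0.03,0,0,0],[255,0,0,-0.02,0,0,0],[255,0,0,0,0,0,0]]])

```text
time_s: 7.6
ee_pos: [0.4824, 0.2169, 0.2223]
ee_rot: [-0.001, 0.157, 0.988, -0.001]
wrist_force: [-0.1, 0.3, -0.6]
gripper_width: 0.0002
```

```bash
python3 - <<'E'
from h import *
where()
c=robot.get_calibration('wrist')
im=robot.get_image('wrist');cv2.imwrite('pics/wrist5.png',im[:,:,::-1])
im=im[130:250,320:440,::-1];cv2.imwrite('pics/w5z.png',cv2.resize(im,None,fx=5,fy=5,interpolation=2))
im=robot.get_image('top')[90:290,170:370,::-1];cv2.imwrite('pics/t5z.png',cv2.resize(im,None,fx=3,fy=3,interpolation=2))
E
```

```text
t 7.6 rel crest jig mm [-0.1 14.6] tip z 149.3 turn needed deg (tool) [-0.16 -0.13  0.17] F [-0.11  0.27 -0.6 ]
```

View pics/w5z.png

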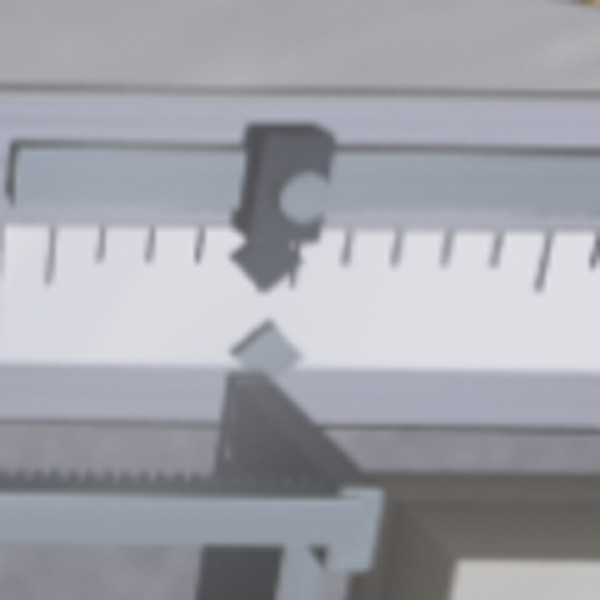

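View pics/t5z.png

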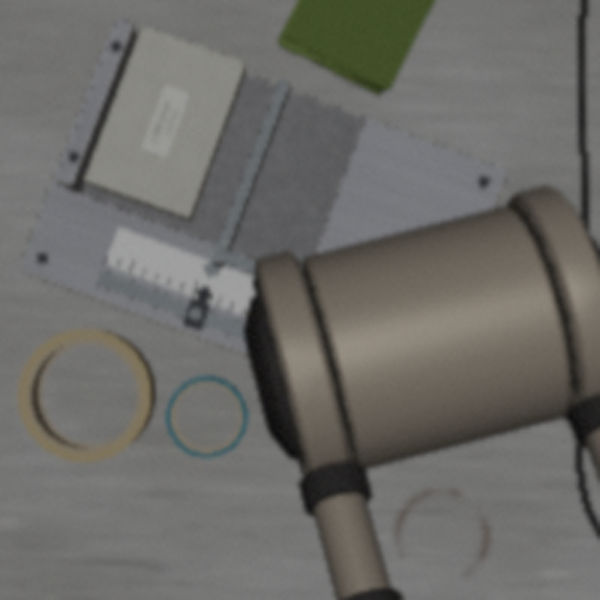

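```bash
python3 - <<'E'
from h import *
P=cast('wrist',[(373.8,194),(373,188.4)],.022); print((jig(P,CR,YAW)*1e3).round(1))
v=cast('wrist',[(320+10/5,130+143/5),(320+599/5,130+152/5)],.022);d=v[1]-v[0];print('rail yaw',np.arctan2(-d[0],d[1]))
P=cast('top',[(170+214/3,90+264/3),(170+206/3,90+289/3)],.022); print('top',(jig(P,CR,YAW)*1e3).round(1))
s=robot.observe();print(np.round(s['joint_vel'],4),s['time_s'])
E
```

```text
[[  7.8 124.2]
 [  2.  122.7]]
rail yaw -0.3306859700771965
top [[ 21.1 125.7]
 [  1.7 124.9]]
[ 0.0004  0.0214  0.0217  0.0008 -0.0052  0.0003] 7.7
```

Raised view: index about 1.5 mm past the pointer, within tolerance but tip heights cause parallax when seen from the side. I'll move the camera straight over the points for a cleaner check.

```bash
python3 - <<'E'
from h import *
V=np.array(robot.get_calibration('wrist')['view']);o=-V[:3,:3].T@V[:3,3];print(o,jig(o[None],CR,YAW)*1e3, V[2,:3])
E
```

```text
[0.40197895 0.24148962 0.28920582] [[-84.24400648  12.79054426]] [ 0.30100369 -0.10250512 -0.94809782]
```

drive_tool(targets=[[[255,0,0.02,-0.02,0,0,0],[255,0,0.03,0,0,0,0],[255,0,0.03,0,0,0,0],[255,0,0.02,0,0,0,0],[255,0,0,0,0,0,0],[255,0,0,0,0,0,0]]])

```text
time_s: 8.3
ee_pos: [0.5108, 0.3125, 0.2312]
ee_rot: [-0.009, 0.158, 0.987, -0.006]
wrist_force: [-0.3, 0.2, -1.4]
gripper_width: -0.0
```

```bash
python3 - <<'E'
from h import *
where()
V=np.array(robot.get_calibration('wrist')['view']);o=-V[:3,:3].T@V[:3,3];print(o,jig(o[None],CR,YAW)*1e3, V[2,:3])
im=robot.get_image('wrist');cv2.imwrite('pics/wrist6.png',im[:,:,::-1])
E
```

```text
t 8.3 rel crest jig mm [ -3.1 114.3] tip z 158.2 turn needed deg (tool) [-0.86 -0.95  0.05] F [-0.33  0.19 -1.37]
[0.43236813 0.33799796 0.30141288] [[-85.55347833 113.96192002]] [ 0.28790721 -0.10897529 -0.95143777]
```

View pics/wrist6.png

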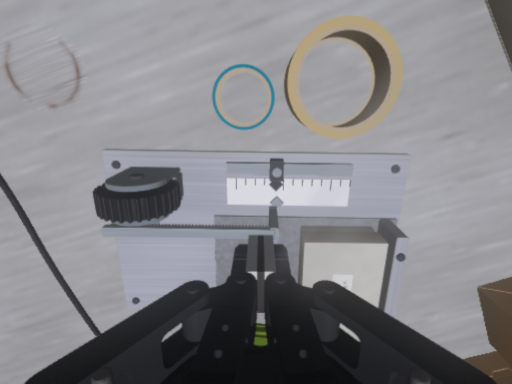

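```bash
python3 - <<'E'
from h import *
im=cv2.imread('pics/wrist6.png')[150:230,230:320];cv2.imwrite('pics/w6z.png',cv2.resize(im,None,fx=7,fy=7,interpolation=2))
E
```

```text
(no output)
```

View pics/w6z.png

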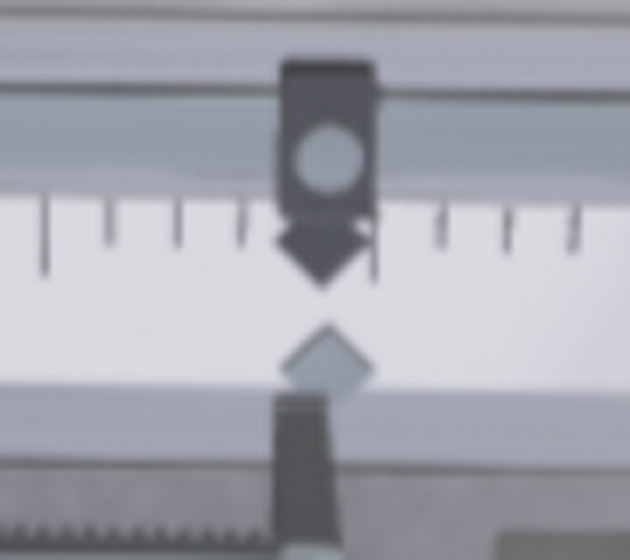

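Seen from straight above, index tip (328,323) and pointer tip (323,287) sit against ticks 66 px (5 mm) apart. The offset is therefore about 0.4 mm. The arm is clear of everything.

```bash
python3 - <<'E'
from h import *
P=cast('wrist',[(230+328/7,150+323/7),(230+323/7,150+287/7)],.022); print((jig(P,CR,YAW)*1e3).round(1))
print(robot.hand_in())
E
```

```text
[[ 10.  126.9]
 [  4.4 126.1]]
the job is handed in; nothing more can be done
None
```

The guide is set: in the last overhead view its index point stands about 0.5–0.8 mm left of the set pointer's tip, inside the 3 mm tolerance. I handed the job in at about 8.4 s. The hand-in gave no verdict.

- **What I did:** I rolled the wheel to the left with the shut fingertips in three light strokes. The third stroke ended with a small trim of about 5 mm of rim. The readings I took while pressing were about 3–8 N. I then lifted the finger well clear of the jig.
- **Final offset:** The overhead view gave about 0.4 mm against the scale ticks and 0.8 mm by ray casting. An earlier oblique wrist view gave 1.5 mm and the coarse top view about 0.8 mm. They disagree by about 1 mm, and all are within tolerance.
- **Bystanders:** The gift box, both tape rolls and the set pointer showed no visible shift in the pictures; I did not measure them again. The wrist force gave no sign of contact with the guide.
- **Position drift:** The tool drifted a few millimetres between moves, so I corrected it by small steps before each press.

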